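# Put the letter opener and the highlighter away in the slanted desk organiser

### The arm

A 6-joint arm with a two-finger parallel gripper is mounted at the origin on the work surface. World frame = base frame: x ahead of the robot, y to its left, z up, the work surface at z = 0. Lengths are in mm, angles in rad, forces in N, time in s.
With the tool pointing down it reaches from about 400 to 825 mm from the base axis. Payload 7 kg.
Tool frame: the origin (TCP) lies midway between the tips of the shut fingers; the grasp point (between the pads) lies 19 mm behind it; z points along the fingers, y is the line along which they close (so a half turn about z gives the same grasp; the last joint's range is limited). The gripper opens to 88 mm and grips with 3 to 60 N. Pads are 19 mm wide; open, the fingers measure 130 mm over their backs; the gripper's body (78 mm by 193 mm) begins 47 mm behind the grasp point.
Start: joints at [-0.943, 0.359, 0.012, 0, -1.224, -0.288], TCP at [224.949, -636.391, 226.561] pointing down, gripper open.
Joint ranges: [-3.07, 3.07], [-1.43, 2.12], [-1.02, 1.25], [-3.03, 1.67], [-3.05, -0], [-3.03, 3.03]. Speed limits (rad/s): [2.39, 2.39, 3.01, 3.14, 3.14, 3.14].

### API

Orientations are given as a unit quaternion [x, y, z, w].
In Python, from cell import env gives the robot as it stands.
- The arm moves only by the shell command python3 inch.py 'ROWS' [OPENING] [FORCE]. ROWS is rows parted by semicolons, their numbers by spaces, 1 to 8 of them, each of 4 numbers: dx, dy, dz in mm, then a turn about the tool's z in rad; each row is the pose to reach, as a shift and turn from the pose commanded when the command began, along the tool's axes at that moment; what a row does not reach only later rows make up. A row lasts 1/10 s, in which the tool goes at most 50 mm and 0.15 rad, less where a joint would pass 70% of its speed; a pose out of reach is approached as far as the arm can. OPENING is the finger opening in mm, set as the command begins (- or left out keeps the last). The fingers move at their own pace and stop on an object; FORCE is the grip in N (left out, the last holds). Time passes only in rows, so rows that do not move let the fingers close. It prints the time, the measured TCP pose, the force, the opening and the grip force at its end.
- env.state(): the state, without advancing time (a new reading comes with each control period).
- env.read_camera(name): name is "scene" or "side" or "wrist"; returns a dict with "img" (400x640x3 uint8, red, green, blue), "fx", "fy", "cx", "cy" (pixels), "rvec" (rotation vector, rad) and "tvec" (3), from world to camera coordinates, as OpenCV has them. Camera axes: x right, y down, z forward; pixel columns grow to the right and rows downward; lengths in mm; the calibration is good to about 2 mm. A picture is of the moment at which its call begins. There is no depth.
- env.job_done(): hands the job in; it is judged then, once.
The state is a dict: "clock": time; "q": joint angles; "qd": joint speeds; "joint_torque": joint torques, N m; "tcp_pos": TCP position; "tool_rot": TCP orientation; "force": force on the tool from outside, world axes, zero at the start; "ft_torque": the same for the moment, N m; "gripper_width": finger opening in mm; "finger_force": force on a finger pad.
Only numpy, scipy, OpenCV 4.12 (cv2) and the standard library are available. Lean on these libraries where they do the work, as an engineer would, in place of code of your own. Each camera call takes 0.05 s, during which the arm holds its last target. There are 200 camera calls.

### The job

Tidy the desk tools into the slanted wooden organiser: slide the red-handled letter opener blade first into its thin red-rimmed slot until the handle rests against the wood, and slide the yellow highlighter, green cap first, into the square black-rimmed pocket right down to the bottom. Either may go first; leave both there, let go of them, and do not shift the other things on the desk.

Things in the scene. Friction and masses are not known exactly. Their poses are not given: they have to be found in the camera images.
- organiser: Fixed organiser: wooden block 140 mm wide (y), 50 thick, 95 long along its holes, slanting on a steel base 135 x 150 x 6 mm. Origin: centre of the base's underside, z up. The mouth face looks along its own +x (away from the robot, yaw up to 0.35 rad), 35 degrees above level; top at 102 mm, mouths 81 mm above the desk; slot at its y = +40 mm, pocket at y = -40 mm.
- slot: Slot for the opener, red rim. Origin: centre of its mouth, in the mouth face. z: straight out of the slot, 35 degrees above level (the way in is -z); y: along the slot's 31 mm width, level (the organiser's y); x: across its 8 mm thickness, down and outwards. 85 mm deep; mouth edges chamfered 3 mm.
- pocket: The organiser's pocket for the highlighter, black rim. Origin at the centre of its mouth, axes as for the slot. 25 mm wide (y) by 23 mm (x), 85 mm deep with a closed bottom; mouth chamfered 3 mm.
- opener: Loose letter opener, about 120 g, lying flat. Red handle 95 mm long (x), 24 wide (y), 22 high (z); steel blade 80 mm long, 26 wide, 4 thick, out of the handle's -x end at mid-height (11 mm up), narrowing to 14 mm over its last 20 mm. Origin: centre of the handle's underside; x from blade to handle, z up.
- opener_shoulder (a point): Centre of the handle's blade-side end face, where the blade comes out: 47.5 mm from the opener's origin along its -x, 11 mm up. When the opener is home it lies at the centre of the slot's mouth.
- highlighter: Loose flat-sided highlighter, about 50 g (varies), lying flat: 145 mm long (x), 20 mm wide (y), 18 mm high (z); yellow body, green cap on the -x end (52 mm), whose last 8 mm narrow to 15 x 13 mm. Origin at the centre of the underside; x from cap to plain end, z up.
- highlighter_tip (a point): Centre of the cap's end face: 72.5 mm from the highlighter's origin along its -x, 9 mm up. When home it is 85 mm down the pocket and 60 mm of the highlighter stand out.
- stapler: Bystander: loose blue and grey stapler, 38 x 135 x 47 mm (long in y), origin at the centre of its underside.
- tape_roll: Bystander: loose brown tape roll lying flat, 96 mm across, 48 mm high, origin at the centre of its underside.
- mug: Bystander: white mug, 82 mm across and 95 mm high, handle at +y, origin at the centre of its underside.
- calculator: Bystander: grey desk calculator lying flat, 150 (x) x 85 x 16 mm, origin at the centre of its underside.
- hole_punch: Bystander: grey and green hole punch, about 95 x 125 x 64 mm, origin at the centre of its underside.
- product_box: Bystander: closed white and red product box 140 x 170 x 90 mm, origin at the centre of its underside.

How it is judged (in metres and radians):
At the end, for the whole second after the job is handed in: Opener blade first in the slot: handle end face within 8 mm of the mouth centre on each slot axis. Highlighter cap first in the pocket: cap end at least 77 mm deep, within 8 mm of the axis. Both within 0.15 rad of their hole's axis, at rest (under 20 mm/s), let go (z of opener_shoulder in the frame of slot between -0.008 and 0.008 m and x of opener_shoulder in the frame of slot between -0.008 and 0.008 m and y of opener_shoulder in the frame of slot between -0.008 and 0.008 m and angle between the x axis of opener and the z axis of slot, either way round below 0.15 rad and linear speed of each of opener, highlighter below 0.02 m/s and z of highlighter_tip in the frame of pocket between -0.095 and -0.077 m and x of highlighter_tip in the frame of pocket between -0.008 and 0.008 m and y of highlighter_tip in the frame of pocket between -0.008 and 0.008 m and angle between the x axis of highlighter and the z axis of pocket, either way round below 0.15 rad); the robot touches nothing.
It fails at once if one of the bystanders is shifted by more than 30 mm from where it stood (distance of any of stapler, tape_roll, mug, calculator, hole_punch, product_box from where it was at the start of the episode above 0.03 m).
It also fails if it takes over 70 s, if anything falls off the work surface, if the arm or the gripper's body presses on something with over 40 N, if the wrist force passes 120 N, or if a joint passes its speed limit or range.

## Working session

There is one attempt and no reset: what is moved stays moved. The work goes in short steps, Python scripts to look and compute and a shell command to move; the robot and the scene stay as the last step left them, time stands still between calls to the robot, and variables do not carry over. Pictures are saved under pics/ and viewed, at most 10 in all, crops included, and the job is handed in when it is done.

```bash
ls; mkdir -p pics; python3 - <<'E'
from cell import env
import cv2
for n in("scene","side"):
    c=env.read_camera(n); cv2.imwrite(f"pics/{n}0.png",c["img"][:,:,::-1]); print(n,c["fx"],c["cx"],c["cy"],c["rvec"],c["tvec"])
print(env.state())
E
```

```text
cell.py
inch.py
pics
scene 392.7878457230341 320.85208230312566 197.5060474421181 [ 2.09169469  1.17801233 -0.49187987] [-295.97190964 -307.55307743 1465.94762331]
side 471.76284301619626 316.8159260538351 200.75384927734132 [ 0.35062876 -2.84663781  1.0315524 ] [ 551.64586575  146.23988587 1472.94134866]
{'clock': 0.1, 'q': array([-9.42871818e-01,  3.59325339e-01,  1.11437530e-02, -2.73772022e-04,
       -1.22407952e+00, -2.88095733e-01]), 'qd': array([-2.53846359e-05, -1.52873157e-03,  6.56780076e-04,  1.76324650e-03,
        1.05169392e-03,  3.48467230e-04]), 'joint_torque': array([-2.34384905e-03, -5.84161627e+01,  2.93747878e+01,  7.01560646e+00,
        1.01032850e-02, -6.46753597e-05]), 'tcp_pos': array([ 224.81361497, -636.00696079,  225.71318616]), 'tool_rot': array([-1.69051985e-01,  9.85606855e-01,  7.13814809e-04, -2.08395521e-04]), 'force': array([-0.05536494, -0.31680833,  0.68962229]), 'ft_torque': array([-0.03929349,  0.05157735,  0.01849003]), 'finger_force': 0.0, 'gripper_width': 87.27432997118852}
```
View pics/scene0.png

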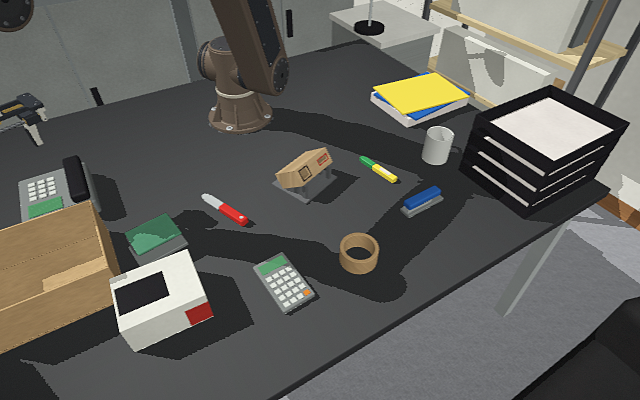

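View pics/side0.png

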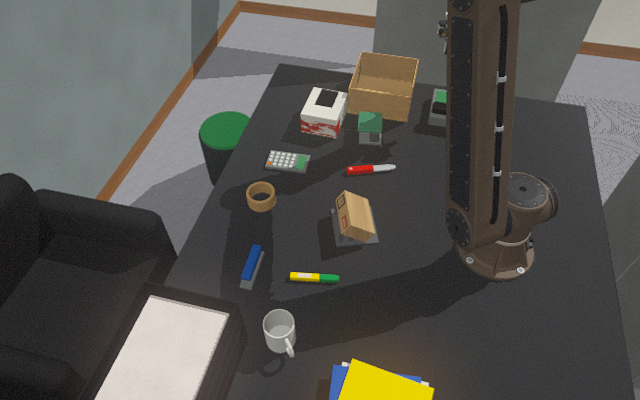

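The scene view shows the organiser near (305,170), the opener at (228,208) and the highlighter at (378,168). The side view shows the same objects at (355,215), (370,169) and (314,277).

```bash
cat > h.py <<'E'
import numpy as np, cv2
from scipy.spatial.transform import Rotation as R
from cell import env
def cam(n): return env.read_camera(n)
def ray(c,p):
    M=cv2.Rodrigues(np.float64(c["rvec"]))[0]; t=np.float64(c["tvec"])
    d=M.T@np.array([(p[0]-c["cx"])/c["fx"],(p[1]-c["cy"])/c["fy"],1]); return -M.T@t,d
def onz(c,p,z):
    o,d=ray(c,p); return o+d*(z-o[2])/d[2]
def proj(c,P): 
    K=np.array([[c["fx"],0,c["cx"]],[0,c["fy"],c["cy"]],[0,0,1]])
    return cv2.projectPoints(np.float64(P).reshape(-1,1,3),np.float64(c["rvec"]),np.float64(c["tvec"]),K,None)[0][:,0]
def mask(c,lo,hi,box):
    h=cv2.cvtColor(c["img"],cv2.COLOR_RGB2HSV); m=cv2.inRange(h,np.array(lo),np.array(hi))
    z=np.zeros_like(m); x0,y0,x1,y1=box; z[y0:y1,x0:x1]=m[y0:y1,x0:x1]; return z
def cent(m): 
    y,x=np.nonzero(m); return np.array([x.mean(),y.mean()]),len(x)
E
python3 - <<'E'
from h import *
B={"scene":dict(o=(190,180,260,235),h=(350,145,410,190)),"side":dict(o=(335,155,405,182),h=(280,262,350,292))}
C={"red":((0,120,60),(8,255,255)),"yel":((22,100,80),(35,255,255)),"grn":((45,100,40),(85,255,255)),"blade":((0,0,120),(179,60,255))}
for n in B:
    c=cam(n); print(n,ray(c,(320,200))[0].round())
    for col,b,z in (("red","o",15),("blade","o",11),("yel","h",12),("grn","h",12)):
        m=mask(c,*C[col],B[n][b]); p,k=cent(m)
        r=cv2.minAreaRect(cv2.findNonZero(m)); 
        print(col,p.round(1),k,onz(c,p,z).round(1),"rect",[onz(c,q,z)[:2].round().tolist() for q in cv2.boxPoints(r)])
    b=(265,140,345,205) if n=="scene" else (320,180,390,250)
    im=c["img"][b[1]:b[3],b[0]:b[2],::-1]
    cv2.imwrite(f"pics/org_{n}.png",cv2.resize(im,None,fx=8,fy=8,interpolation=cv2.INTER_NEAREST))
E
```

```text
scene [1232. -405.  806.]
red [232.9 214.2] 311 [ 472.7 -224.9   15. ] rect [[432.0, -257.0], [408.0, -230.0], [512.0, -193.0], [533.0, -219.0]]
blade [213. 201.] 184 [ 390.9 -253.    11. ] rect [[359.0, -283.0], [335.0, -261.0], [485.0, -199.0], [505.0, -221.0]]
yel [384.1 173.4] 184 [549.3 241.   12. ] rect [[508.0, 218.0], [488.0, 251.0], [585.0, 267.0], [602.0, 235.0]]
grn [366.4 161.3] 118 [473.2 228.9  12. ] rect [[452.0, 208.0], [431.0, 239.0], [493.0, 250.0], [511.0, 219.0]]
side [ 318.  940. 1229.]
red [359.7 169.4] 225 [ 467.5 -218.    15. ] rect [[519.0, -222.0], [430.0, -255.0], [420.0, -212.0], [507.0, -180.0]]
blade [383.  166.9] 128 [ 389.4 -253.5   11. ] rect [[504.0, -224.0], [352.0, -284.0], [345.0, -255.0], [496.0, -196.0]]
yel [304.7 276.9] 220 [542.6 250.   12. ] rect [[593.0, 245.0], [506.0, 224.0], [498.0, 253.0], [584.0, 275.0]]
grn [329.  277.8] 156 [472.1 235.7  12. ] rect [[494.0, 256.0], [501.0, 230.0], [446.0, 216.0], [440.0, 242.0]]
```

View pics/org_scene.png

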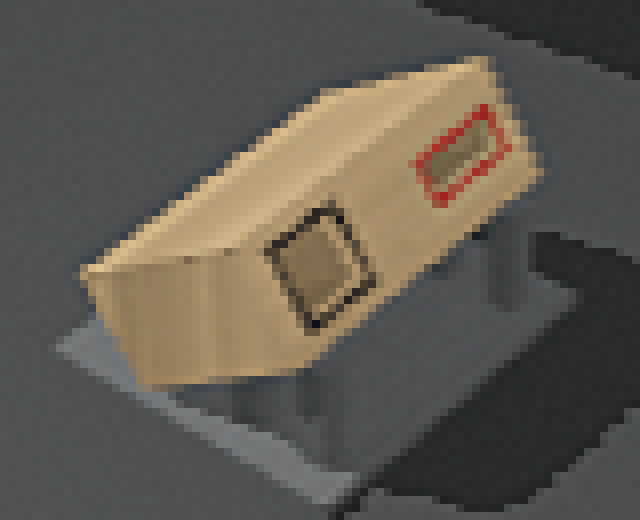

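The organiser crop shows the black pocket rim centred at scene pixel (304.6,172.6) and the red slot rim at (322.4,158.9).

```bash
cat >> h.py <<'E'
def tool():
    s=env.state(); M=R.from_quat(s["tool_rot"]).as_matrix(); return s["tcp_pos"],M
def to(P,yaw=None):
    "shift in tool axes to world point P, and turn so tool x lies along yaw (mod pi)"
    p,M=tool(); d=M.T@(np.asarray(P)-p); a=np.arctan2(M[1,0],M[0,0]); t=0 if yaw is None else -((yaw-a+np.pi/2)%np.pi-np.pi/2)
    print("tcp",p.round(1),"toolyaw",round((a+np.pi/2)%np.pi-np.pi/2,4),"shift",d.round(1),"turn",round(t,3))
E
python3 - <<'E'
from h import *
c=cam("scene")
p=onz(c,(304.6,172.6),81);s=onz(c,(322.4,158.9),81);print(p,s,np.linalg.norm(s-p),np.arctan2(*(s-p)[[1,0]])-np.pi/2)
h=np.array([525,240,0]);to([500,235,260],.17)
c=cam("wrist");print(ray(c,(320,200)),cv2.Rodrigues(c["rvec"])[0].round(2),c["fx"]);M=tool()
print(M[1].T@(ray(c,(320,200))[0]-M[0]))
E
```

```text
[489.84781116  -5.40390489  81.        ] [463.3404466   69.71059015  81.        ] 79.65442699926156 0.33924959692598544
tcp [ 224.9 -636.2  226.1] toolyaw 0.3398 shift [-549.7  729.8  -33.4] turn 0.17
(array([ 151.74183248, -662.02151178,  384.16710905]), array([ 0.25907742,  0.094112  , -0.96137062])) [[-0.33  0.94  0.  ]
 [ 0.9   0.32  0.29]
 [ 0.27  0.1  -0.96]] 347.54493728378225
[  77.5686128     0.18713009 -157.93823892]
```

```bash
python3 inch.py '-37 34 -2 0;-74 68 -4 0;-110 102 -6 0;-147 136 -8 0;-184 170 -10 0;-220 204 -13 0;-257 239 -15 0;-294 273 -17 0'; python3 inch.py '-37 34 -2 0;-74 68 -4 0;-110 102 -6 0;-147 136 -8 0;-184 170 -10 0;-220 204 -13 0;-257 239 -15 0;-293 273 -17 0'
python3 inch.py '0 0 0 0;0 0 0 0;0 0 0 0'
python3 - <<'E'
from h import *
c=cam("wrist");cv2.imwrite("pics/w1.png",c["img"][:,:,::-1]);print(tool()[0])
print(proj(c,[[489.8,-5.4,81],[463.3,69.7,81],[525,240,10],[470,-222,15]]))
E
```

```text
clock: 1.1
tcp_pos: [410.9, -280.5, 244.0]
tool_rot: [-0.169, 0.986, -0.0, 0.0]
force: [1.7, -0.3, 0.2]
gripper_width: 87.7
finger_force: 0.0
clock: 1.9
tcp_pos: [595.9, 74.0, 260.8]
tool_rot: [-0.169, 0.986, 0.0, 0.0]
force: [0.6, -0.8, 1.0]
gripper_width: 87.9
finger_force: 0.0
clock: 2.2
tcp_pos: [594.9, 71.4, 260.3]
tool_rot: [-0.169, 0.986, -0.0, -0.0]
force: [0.3, -0.5, 0.1]
gripper_width: 87.5
finger_force: 0.0
[594.82262767  71.0419804  260.57703086]
[[277.20307648  44.72729629]
 [366.66854103  44.76668479]
 [473.56064013 160.02020444]
 [ 83.40772226 -44.57303526]]
```

View pics/w1.png

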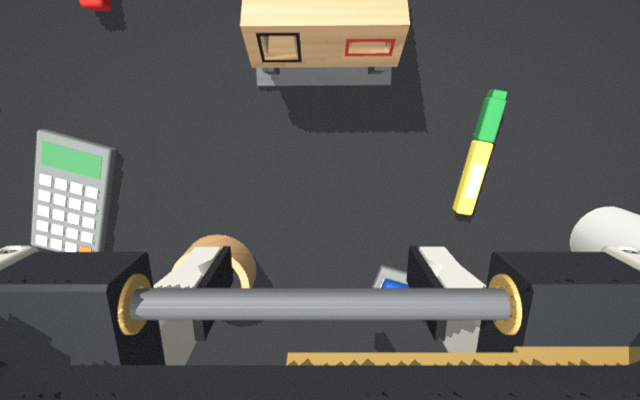

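The wrist view shows the pocket rim at about (279,47), the slot rim at (370,47), and the highlighter from its cap end at (497,93) to its plain end at (464,212).

```bash
python3 - <<'E'
from h import *
c=cam("wrist")
def quad(m):
    cn=max(cv2.findContours(m,cv2.RETR_EXTERNAL,cv2.CHAIN_APPROX_NONE)[0],key=cv2.contourArea); r=cv2.minAreaRect(cn); return np.array(r[0]),r
r1=quad(mask(c,(0,0,0),(179,255,60),(252,28,306,66)))
r2=quad(mask(c,(0,120,60),(8,255,255),(335,30,402,62)))
print(r1[1],r2[1]); p=onz(c,r1[0],81);s=onz(c,r2[0],81);d=s-p
print("pocket",p,"slot",s,np.linalg.norm(d),"yaw",-np.arctan2(d[0],d[1]))
m=mask(c,(22,100,60),(35,255,255),(440,70,530,225))|mask(c,(45,100,40),(85,255,255),(440,70,530,225))
m=cv2.morphologyEx(m,cv2.MORPH_CLOSE,np.ones((13,13)))
r=quad(m)[1];print(r)
b=cv2.boxPoints(r); 
for z in(0,18): print(z,[onz(c,q,z)[:2].round(1).tolist() for q in b], onz(c,r[0],z))
E
```

```text
((278.5, 47.0), (28.0, 43.0), 90.0) ((370.0, 47.0), (16.0, 50.0), 90.0)
pocket [491.17728129  -4.0649034   81.        ] slot [464.02817309  72.92453102  81.        ] 81.63606487974333 yaw 0.33901962204593217
((479.8172912597656, 151.50283813476562), (22.51512336730957, 130.88414001464844), 16.46001434326172)
0 [[593.4, 246.5], [443.1, 220.9], [441.1, 247.5], [592.0, 276.1]] [513.50160004 247.00330072   0.        ]
18 [[590.4, 237.9], [446.5, 213.4], [444.6, 238.8], [589.0, 266.2]] [513.85202351 238.33503461  18.        ]
```

```bash
python3 - <<'E'
from h import *
to([567,252,3],.178)
c=cam("scene"); S=[onz(c,p,25)[:2].round() for p in((402,210),(440,190),(440,208))];print(S)
E
```

```text
tcp [594.9  70.9 260.7] toolyaw 0.3388 shift [-33.8 180.  257.8] turn 0.161
[array([708., 177.]), array([703., 324.]), array([757., 273.])]
```

```bash
python3 inch.py '-8 40 20 0.04;-16 80 45 0.08;-25 120 70 0.12;-34 160 95 0.161;-34 180 130 0.161;-34 180 170 0.161;-34 180 205 0.161;-34 180 205 0.161' 44; python3 - <<'E'
from h import *
to([567,252,3],.178)
c=cam("wrist");cv2.imwrite("pics/w2.png",c["img"][:,:,::-1])
E
```

```text
clock: 3.15
tcp_pos: [564.5, 250.3, 51.1]
tool_rot: [-0.089, 0.996, -0.002, -0.004]
force: [-0.1, -0.0, 0.7]
gripper_width: 44.0
finger_force: 0.0
tcp [564.5 250.3  51.1] toolyaw 0.1773 shift [-3.1  1.4 48.1] turn -0.001
```

View pics/w2.png

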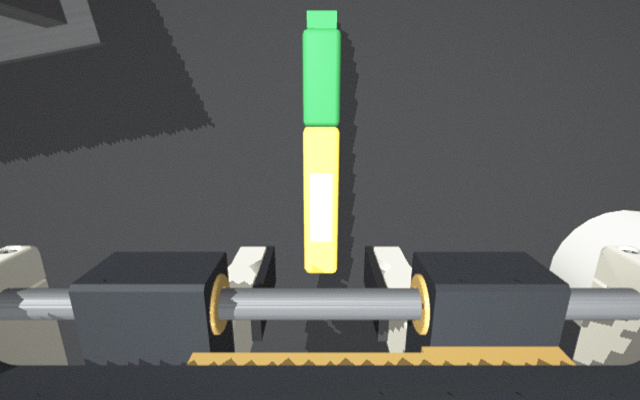

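The view shows the highlighter centred between the fingers at column 321, with its plain end at row 272 and its cap end at row 11.

```bash
python3 - <<'E'
from h import *
c=cam("wrist")
e=onz(c,(321,272),9);t=onz(c,(322,11),9);print(e,t,np.linalg.norm(e-t),np.arctan2(*(e-t)[[1,0]]))
u=(e-t)/np.linalg.norm(e-t);g=(e+t)/2+52*u;g[2]=3;to(g,.178)
E
```

```text
[594.64753977 257.56767444   9.        ] [445.67555482 231.10238999   9.        ] 151.304539191986 0.17581843625315327
tcp [567.8 252.3  56.2] toolyaw 0.1783 shift [-3.7  0.6 53.2] turn 0.0
```

```bash
python3 inch.py '-3 0 35 0;-3 0 53 0;-3 0 53 0;-3 0 53 0'; python3 inch.py '0 0 0 0;0 0 0 0;0 0 0 0;0 0 0 0;0 0 0 0;0 0 0 0' 10 4
```

```text
clock: 3.65
tcp_pos: [571.7, 254.0, 4.8]
tool_rot: [-0.089, 0.996, 0.001, 0.001]
force: [0.6, -0.1, 0.1]
gripper_width: 44.2
finger_force: 0.0
clock: 4.25
tcp_pos: [570.6, 253.7, 3.2]
tool_rot: [-0.09, 0.996, 0.0, 0.0]
force: [-1.7, -0.5, 6.3]
gripper_width: 19.9
finger_force: 4.0
```

```bash
python3 inch.py '0 0 -8 0;0 0 -16 0;0 0 -24 0;0 0 -32 0;0 0 -40 0;0 0 -40 0'; cat >> h.py <<'E'
COL={"red":((0,120,60),(8,255,255)),"yel":((22,100,80),(35,255,255)),"grn":((45,100,40),(85,255,255)),"blade":((0,0,120),(179,60,255))}
def tri(pa,ca,pb,cb):
    (o1,d1),(o2,d2)=ray(ca,pa),ray(cb,pb); A=np.stack([d1,-d2],1); x=np.linalg.lstsq(A,o2-o1,rcond=None)[0]
    a,b=o1+d1*x[0],o2+d2*x[1]; return (a+b)/2,np.linalg.norm(a-b)
def near(c,col,P,r=45):
    "centroid of the colour within r pixels of projected P"
    u,v=proj(c,P)[0].astype(int); return cent(mask(c,*COL[col],(max(u-r,0),max(v-r,0),u+r,v+r)))
def look(P,cols):
    cs=[cam("scene"),cam("side")]; out=[]
    for col in cols:
        (a,na),(b,nb)=[near(c,col,P) for c in cs]; q,e=tri(a,cs[0],b,cs[1]); out.append(q); print(col,a.round(1),na,b.round(1),nb,q.round(1),"gap",round(e,1))
    return out
E
python3 - <<'E'
from h import *
a,b=look([540,245,30],("yel","grn")); d=b-a; print("pitch",np.arctan2(-d[2],np.hypot(*d[:2])),np.linalg.norm(d));print(tool()[0])
E
```

```text
clock: 4.85
tcp_pos: [571.0, 254.0, 44.1]
tool_rot: [-0.089, 0.996, 0.001, 0.001]
force: [0.9, -0.1, -0.2]
gripper_width: 20.0
finger_force: 4.0
yel [395.9 166.2] 53 [311.1 271. ] 85 [542.8 259.2  41. ] gap 48.2
 ** On entry to DLASCL parameter number  4 had an illegal value
 ** On entry to DLASCL parameter number  4 had an illegal value
 ** On entry to DLASCL parameter number  4 had an illegal value
 ** On entry to DLASCL parameter number  4 had an illegal value
 ** On entry to DLASCL parameter number  5 had an illegal value
 ** On entry to DLASCL parameter number  4 had an illegal valueh.py:17: RuntimeWarning: Mean of empty slice.
  y,x=np.nonzero(m); return np.array([x.mean(),y.mean()]),len(x)
  ret = ret.dtype.type(ret / rcount)
Traceback (most recent call last):
  File "h.py", line 34, in look
    (a,na),(b,nb)=[near(c,col,P) for c in cs]; q,e=tri(a,cs[0],b,cs[1]); out.append(q); print(col,a.round(1),na,b.round(1),nb,q.round(1),"gap",round(e,1))
                                                   ~~~^^^^^^^^^^^^^^^^^
  File "h.py", line 26, in tri
    (o1,d1),(o2,d2)=ray(ca,pa),ray(cb,pb); A=np.stack([d1,-d2],1); x=np.linalg.lstsq(A,o2-o1,rcond=None)[0]
                                                                     ~~~~~~~~~~~~~~~^^^^^^^^^^^^^^^^^^^^
numpy.linalg.LinAlgError: SVD did not converge in Linear Least Squares
```

```bash
cat >> h.py <<'E'
def onplane(c,p,P0,n):
    o,d=ray(c,p); return o+d*((P0-o)@n)/(d@n)
def pitch(P,cols,box=50):
    c=cam("side"); p,M=tool(); q=[]
    for col in cols:
        a,k=near(c,col,P,box); q.append(onplane(c,a,p,M[:,1])); print(col,a.round(1),k,q[-1].round(1),"tool",(M.T@(q[-1]-p)).round(1))
    d=q[1]-q[0]; print("pitch",np.degrees(np.arctan2(-d[2],np.hypot(*d[:2]))).round(1),"len",np.linalg.norm(d).round(1),"tcp",p.round(1)); return c
E
python3 - <<'E'
from h import *
c=pitch([520,245,30],("yel","grn")); cv2.imwrite("pics/s2.png",cv2.resize(c["img"][230:310,260:380,::-1],None,fx=6,fy=6))
E
```

```text
yel [310.7 270.8] 88 [525.  245.2  45.4] tool [45.9 -0.  -3.1]
grn [nan nan] 0 [nan nan nan] tool [nan nan nan]
pitch nan len nan tcp [570.1 253.4  42.3]h.py:17: RuntimeWarning: Mean of empty slice.
  y,x=np.nonzero(m); return np.array([x.mean(),y.mean()]),len(x)
  ret = ret.dtype.type(ret / rcount)
```

View pics/s2.png

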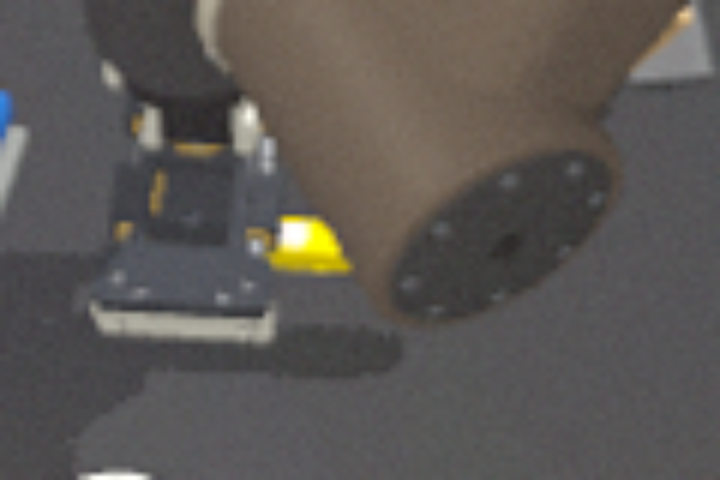

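The arm hides the cap in the side view, and the visible body looks hardly tilted. I'll work out the pitch from the wrist view instead.

```bash
cat >> h.py <<'E'
def wrist_pitch(cols,pts,piv,h):
    """cols: colour; rows of its ends along the middle column -> pitch; pts: distances of those ends ahead of the pivot; piv: pivot behind TCP (mm); h: top surface above axis"""
    c=cam("wrist"); p,M=tool(); m=mask(c,*COL[cols],(280,0,365,260)); y,x=np.nonzero(m)
    if len(y)<20: print("none"); return c
    for row,D in zip((y.min(),y.max()+1),pts):
        best=[]
        for th in np.radians(np.arange(-5,80,.25)):
            T=np.array([D*np.cos(th)+h*-np.sin(th)*-1*0,0,-piv+D*np.sin(th)]) + h*np.array([-np.sin(th)*-1,0,-np.cos(th)])
            best.append((abs(proj(c,p+M@T)[0][1]-row),np.degrees(th)))
        b=min(best); print(cols,"row",row,"pitch",b[1].round(2),"err",b[0].round(1))
    print("cols",x.min(),x.max(),"tcp",p.round(1)); return c
E
python3 - <<'E'
from h import *
wrist_pitch("grn",(121,69),12,8)
E
```

```text
grn row 0 pitch 15.0 err 0.1
grn row 117 pitch 9.75 err 3.1
cols 293 345 tcp [570.  253.3  42.1]
```

The highlighter stayed level because the pads' twisting friction holds it. I'll set it down and regrip at its very end with 3 N, which gives a longer lever and a smaller contact patch, then lift briskly so the cap droops.

```bash
python3 inch.py '0 0 20 0;0 0 38 0;0 0 38 0'; python3 inch.py '0 0 0 0;-10 0 0 0;-20 0 0 0;-20 0 0 0' 30; python3 inch.py '0 0 0 0;0 0 0 0;0 0 0 0;0 0 0 0' 10 3; python3 inch.py '0 0 -40 0;0 0 -70 0;0 0 -90 0;0 0 -100 0;0 0 -100 0'; python3 - <<'E'
from h import *
c=wrist_pitch("grn",(141,89),12,8);cv2.imwrite("pics/w3.png",c["img"][:,:,::-1])
E
```

```text
clock: 5.35
tcp_pos: [569.1, 252.6, 2.1]
tool_rot: [-0.089, 0.996, -0.001, -0.002]
force: [-0.6, -0.5, -0.5]
gripper_width: 20.0
finger_force: 4.0
clock: 5.75
tcp_pos: [592.1, 257.7, 5.2]
tool_rot: [-0.089, 0.996, 0.0, 0.001]
force: [-0.5, 0.6, -0.6]
gripper_width: 30.1
finger_force: 0.0
clock: 6.15
tcp_pos: [589.8, 257.0, 4.5]
tool_rot: [-0.089, 0.996, -0.0, -0.0]
force: [0.8, 0.4, -0.1]
gripper_width: 20.1
finger_force: 3.0
clock: 6.65
tcp_pos: [590.8, 257.6, 106.0]
tool_rot: [-0.089, 0.996, 0.001, 0.001]
force: [2.0, 1.4, 2.5]
gripper_width: 19.7
finger_force: 3.0
grn row 59 pitch 46.5 err 0.3
grn row 120 pitch 47.5 err 0.1
cols 303 336 tcp [590.5 257.4 104.9]
```

View pics/w3.png

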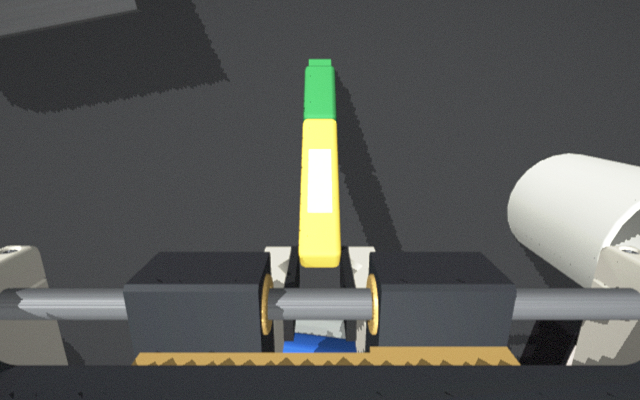

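The highlighter has drooped to about 47°. Lowering it with the cap on the desk will bring it back to 35°.

```bash
python3 inch.py '0 0 8 0;0 0 16 0;0 0 22 0;0 0 27 0;0 0 30 0;0 0 30 0'; python3 - <<'E'
from h import *
wrist_pitch("grn",(141,89),12,8)
E
```

```text
clock: 7.3
tcp_pos: [589.4, 256.6, 73.4]
tool_rot: [-0.089, 0.996, -0.0, -0.001]
force: [0.5, 0.3, -0.1]
gripper_width: 19.9
finger_force: 3.0
grn row 3 pitch 29.25 err 0.2
grn row 95 pitch 31.25 err 0.2
cols 301 338 tcp [589.6 256.8  73.9]
```

```bash
cat >> h.py <<'E'
from scipy.optimize import fsolve,least_squares
def capfit(desk=True,col="grn",L=52,ht=6.5,hb=9):
    c=cam("wrist"); p,M=tool(); m=mask(c,*COL[col],(280,0,365,260)); y,x=np.nonzero(m); r0,r1=y.min(),y.max()+1
    def pts(X,th,z):
        a=np.array([np.cos(th),0,np.sin(th)]);n=np.array([np.sin(th),0,-np.cos(th)])
        t=np.array([X,0,z]); return t,t+ht*n,t-L*a+hb*n
    zt=lambda th:p[2]-ht*np.cos(th)
    f=lambda v:[proj(c,p+M@pts(v[0],v[1],zt(v[1]))[1])[0][1]-r0,proj(c,p+M@pts(v[0],v[1],zt(v[1]))[2])[0][1]-r1]
    v=fsolve(f,[110,.6]); print("rows",r0,r1,"tip X in tool",v[0].round(1),"z",zt(v[1]).round(1),"pitch",np.degrees(v[1]).round(2)); return v
E
python3 - <<'E'
from h import *
capfit()
E
```

```text
rows 3 95 tip X in tool 128.1 z 68.0 pitch 15.5
```

```bash
cat >> h.py <<'E'
def hfit():
    c=cam("wrist"); p,M=tool(); m=mask(c,*COL["grn"],(280,0,365,285))
    y=np.nonzero(m)[0]; r0,r1=y.min(),y.max()+1; r2=np.nonzero(mask(c,(20,60,60),(38,255,255),(300,0,340,288)))[0].max()+1
    def f(v):
        X,z,th=v; a=np.array([np.cos(th),0,np.sin(th)]);n=np.array([np.sin(th),0,-np.cos(th)]);t=np.array([X,0,z])
        return [proj(c,p+M@q)[0][1]-r for q,r in((t+6.5*n,r0),(t-52*a+9*n,r1),(t-145*a+9*n,r2))]
    for g in(.2,.6,.9):
        v=least_squares(f,[110,50,g]).x; print("rows",r0,r1,r2,"tip tool x,z",v[:2].round(1),"pitch",np.degrees(v[2]).round(2),"tip height",(p[2]-v[1]).round(1),"tail",(v[:2]-145*np.array([np.cos(v[2]),np.sin(v[2])])).round(1),np.abs(f(v)).max().round(2))
    return v
E
python3 - <<'E'
from h import *
hfit()
c=cam("side"); cv2.imwrite("pics/s3.png",cv2.resize(c["img"][220:310,250:380,::-1],None,fx=6,fy=6))
E
```

```text
rows 4 95 266 tip tool x,z [126.8  66.1] pitch 18.28 tip height 8.4 tail [-10.8  20.6] 0.0
rows 4 95 266 tip tool x,z [126.8  66.1] pitch 18.28 tip height 8.4 tail [-10.8  20.6] 0.0
rows 4 95 266 tip tool x,z [126.8  66.1] pitch 18.28 tip height 8.4 tail [-10.8  20.6] 0.0
```

View pics/s3.png

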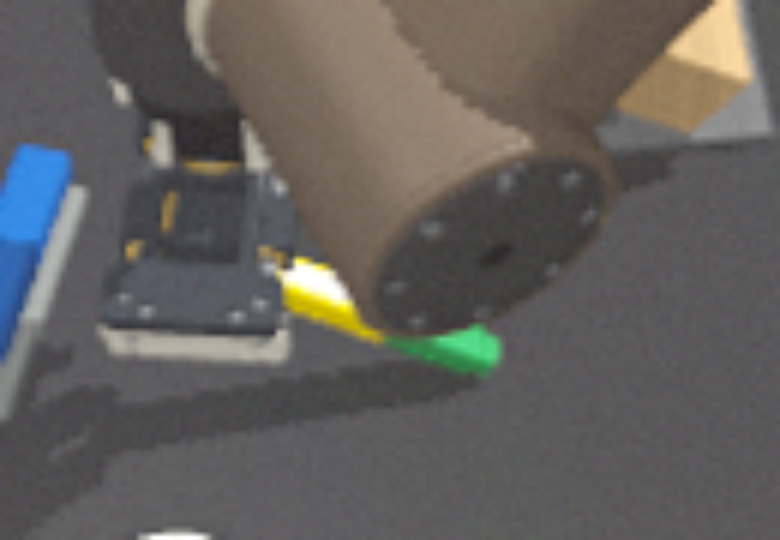

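The side crop shows the cap end near (333,277.5) on the desk and the body axis leaving the fingers near (299.5,267).

```bash
python3 - <<'E'
from h import *
c=cam("side");p,M=tool()
pts=[M.T@(onplane(c,q,p,M[:,1])-p) for q in((333,278),(314.2,275.3),(300,267.5))]
print(np.round(pts,1)); 
for i,j in((0,1),(0,2)): d=pts[i]-pts[j]; print(np.degrees(np.arctan2(d[2],d[0])),np.linalg.norm(d))
for z in (-12,-8): print([(M.T@(onplane(c,q,p,M[:,1])-p)).round(1).tolist() for q in[(333,278)]])
# fit: tip on desk + top-row constraints for a range of pitch
w=cam("wrist")
for th in np.radians([25,30,35,40]):
    z=p[2]-6.5*np.cos(th)
    a=np.array([np.cos(th),0,np.sin(th)]);n=np.array([np.sin(th),0,-np.cos(th)])
    r=[]
    for X in(95,105,115): 
        t=np.array([X,0,z]); r.append([round(float(proj(w,p+M@q)[0][1])) for q in(t+6.5*n,t-52*a+9*n,t-145*a+9*n)])
    print(np.degrees(th),r)
E
```

```text
[[131.8  -0.   62.5]
 [ 76.2  -0.   53.2]
 [ 35.6  -0.   14.2]]
9.578112256254679 56.39238844350827
26.67011863146973 107.66097703931922
[[131.8, -0.0, 62.5]]
[[131.8, -0.0, 62.5]]
25.0 [[64, 148, 319], [46, 130, 302], [27, 111, 285]]
29.999999999999996 [[63, 144, 321], [45, 125, 303], [26, 106, 284]]
35.0 [[63, 139, 320], [44, 120, 301], [25, 100, 281]]
40.0 [[62, 133, 316], [44, 113, 295], [25, 93, 274]]
```

```bash
python3 inch.py '0 0 -12 0;0 0 -24 0;0 0 -24 0;0 0 -16 0;0 0 -8 0;0 0 -8 0'; python3 - <<'E'
from h import *
wrist_pitch("grn",(141,89),5,8); look
E
python3 inch.py '0 0 0 0;0 0 0 0;0 0 0 0' - 40;python3 - <<'E'
from h import *
wrist_pitch("grn",(141,89),5,8)
E
```

```text
clock: 8.2
tcp_pos: [588.8, 256.2, 80.3]
tool_rot: [-0.089, 0.996, -0.001, -0.002]
force: [-1.5, 0.4, -0.5]
gripper_width: 20.1
finger_force: 3.0
grn row 15 pitch 31.75 err 0.3
grn row 100 pitch 34.75 err 0.2
cols 302 338 tcp [589.  256.3  80.8]
clock: 8.55
tcp_pos: [590.0, 257.0, 82.4]
tool_rot: [-0.089, 0.996, -0.0, -0.0]
force: [0.4, -0.4, -1.2]
gripper_width: 19.2
finger_force: 40.0
grn row 17 pitch 32.5 err 0.2
grn row 102 pitch 36.25 err 0.0
cols 302 338 tcp [590.  257.   82.5]
```

```bash
python3 - <<'E'
from h import *
c=cam("wrist");p,M=tool()
t=M.T@(onz(c,(320.5,17),10.6)-p);print("tip top in tool",t)
X=t[0]-3.7;zc=p[2]-5.4;print(X,zc)
tip=np.array([490.4,-4.4,81])+25*np.array([.772,.272,.574])
T=tip+X*np.array([.943,.3326,0])+[0,0,zc];print(T);to(T,.339)
E
python3 inch.py '0 0 -40 0;0 0 -80 0;0 0 -95 0'; python3 - <<'E'
from h import *
to([0,0,0],.339);
E
```

```text
tip top in tool [124.73236934   0.92440603  71.92995561]
121.0323693374939 77.13745308370274
[623.83352429  42.65536604 172.48745308]
tcp [590.  257.   82.5] toolyaw 0.1788 shift [   4.8 -217.   -90. ] turn -0.16
clock: 8.95
tcp_pos: [591.7, 257.9, 182.1]
tool_rot: [-0.09, 0.996, 0.001, 0.003]
force: [0.3, -0.4, 0.1]
gripper_width: 19.1
finger_force: 40.0
tcp [591.7 257.9 182.1] toolyaw 0.1794 shift [ 629.3 -148.5  178.3] turn -0.16
```

```bash
python3 inch.py '-15 -45 0 -0.04;-15 -90 0 -0.08;-15 -135 0 -0.12;-8 -175 0 -0.16;-5 -217 0 -0.16;-5 -217 0 -0.16;-5 -217 0 -0.16'; python3 - <<'E'
from h import *
to([623.8,42.7,172.5],.339)
c=cam("wrist");cv2.imwrite("pics/w4.png",c["img"][:,:,::-1])
E
```

```text
clock: 9.65
tcp_pos: [633.5, 43.2, 177.6]
tool_rot: [-0.167, 0.986, 0.0, 0.0]
force: [0.5, -0.6, -0.4]
gripper_width: 18.8
finger_force: 40.0
tcp [633.5  43.2 177.6] toolyaw 0.3365 shift [9.4 2.7 5.1] turn -0.002
```

View pics/w4.png

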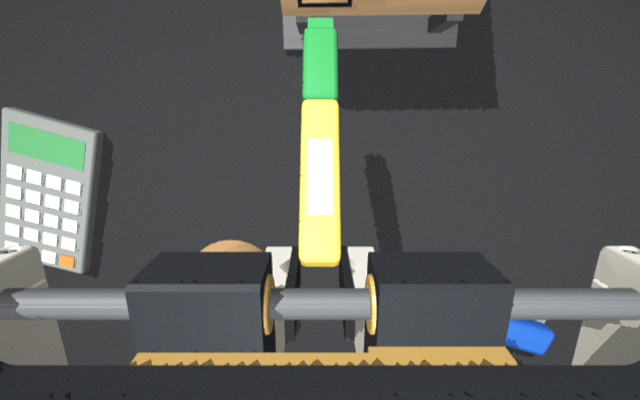

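The pocket rim is centred at column 325 and the cap at 320, which agrees with the computed +2.7 mm shift. I'll insert now.

```bash
python3 inch.py '5 2 3 0;9 3 5 0;9 3 5 0;9 3 5 0;17 3 11 0;25 3 17 0;34 3 22 0;34 3 22 0'; python3 - <<'E'
from h import *
to(np.array([623.8,42.7,172.5])-35*np.array([.772,.272,.574]),.339)
E
```

```text
clock: 10.5
tcp_pos: [598.5, 35.2, 154.5]
tool_rot: [-0.168, 0.986, 0.0, -0.001]
force: [0.5, -0.5, -0.8]
gripper_width: 19.1
finger_force: 40.0
tcp [598.5  35.2 154.5] toolyaw 0.3384 shift [ 2.3 -1.3  2.1] turn -0.001
```

```bash
python3 inch.py '8 -1 6 0;16 -1 12 0;24 -1 17 0;32 -1 23 0;32 -1 23 0'; python3 - <<'E'
from h import *
to(np.array([623.8,42.7,172.5])-110*np.array([.772,.272,.574]),.339)
print(env.state()["force"],env.state()["ft_torque"])
c=cam("wrist");cv2.imwrite("pics/w5.png",c["img"][:,:,::-1])
E
```

```text
clock: 11.0
tcp_pos: [568.9, 23.7, 131.5]
tool_rot: [-0.168, 0.986, 0.0, -0.001]
force: [-0.8, -0.0, -0.4]
gripper_width: 19.0
finger_force: 40.0
tcp [568.9  23.7 131.5] toolyaw 0.3384 shift [31.9 -0.4 22.2] turn -0.001
[-0.84414998 -0.0321983  -0.4394215 ] [ 0.02707927 -0.01350736  0.01744643]
```

View pics/w5.png

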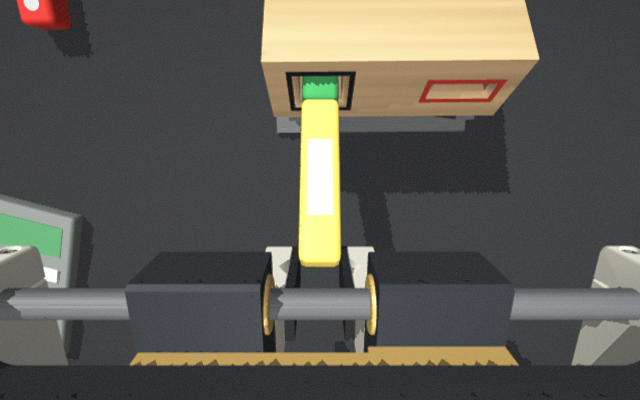

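The cap is well inside the pocket and centred, with column 321 inside the rim at 288–355. I'll push on to the bottom.

```bash
python3 inch.py '8 0 6 0;16 0 12 0;24 0 17 0;28 0 20 0;30 0 21 0;32 0 22 0;32 0 22 0'; python3 inch.py '2 0 1 0;4 0 3 0;5 0 4 0'
```

```text
clock: 11.75
tcp_pos: [540.4, 13.7, 110.5]
tool_rot: [-0.169, 0.986, 0.0, 0.0]
force: [0.4, 0.2, -0.8]
gripper_width: 19.2
finger_force: 40.0
clock: 12.05
tcp_pos: [539.8, 13.4, 108.5]
tool_rot: [-0.169, 0.986, 0.0, 0.004]
force: [7.3, 4.2, 6.6]
gripper_width: 19.4
finger_force: 40.0
```

The push force has risen to about 11 N, so the cap is at the bottom. I'll release and back out.

```bash
python3 inch.py '0 0 0 0;0 0 0 0;0 0 0 0;0 0 0 0' 36; python3 inch.py '-8 0 -5 0;-30 0 -20 0;-60 0 -40 0;-90 0 -70 0;-90 0 -110 0;-90 0 -110 0'; python3 - <<'E'
from h import *
c=cam("wrist");cv2.imwrite("pics/w6.png",c["img"][:,:,::-1])
p=np.array([490.4,-4.4,81]);z=np.array([.772,.272,.574]);n=np.array([-.943*.574,-.3326*.574,.819])
print(proj(c,[p,p+60*z+9*n,p+60*z-9*n])); print(tool()[0])
E
```

```text
clock: 12.45
tcp_pos: [535.1, 11.8, 106.1]
tool_rot: [-0.169, 0.986, -0.0, -0.001]
force: [-0.4, 0.3, 0.7]
gripper_width: 35.8
finger_force: 0.0
clock: 13.05
tcp_pos: [624.5, 42.6, 222.2]
tool_rot: [-0.169, 0.986, -0.0, 0.004]
force: [0.5, 0.1, 0.2]
gripper_width: 36.1
finger_force: 0.0
[[320.02559541  10.35205694]
 [319.9198591   67.46851301]
 [319.91400041  84.07916672]]
[622.78251522  42.47147185 219.5380638 ]
```

View pics/w6.png

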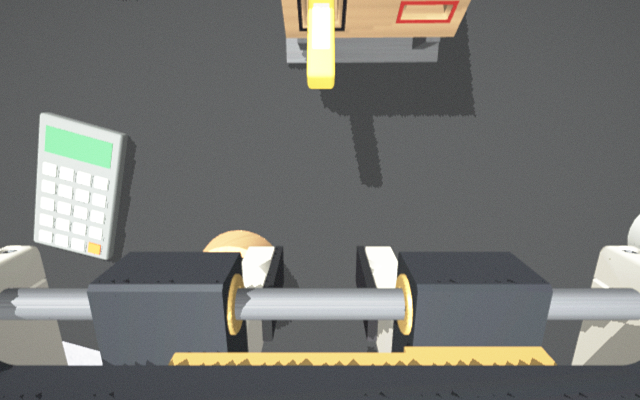

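The highlighter is seated, with its free end around row 85 as predicted. Next is the opener. I'll check the nearby obstacles numerically first.

```bash
python3 - <<'E'
from h import *
c=cam("scene")
for n,q,z in(("punch",(180,213),64),("punch",(187,238),50),("punch",(125,238),64),("box",(194,250),90),("box",(110,290),90),("box",(210,290),90)): print(n,onz(c,q,z).round())
s=cam("side")
for n,q,z in(("punch",(382,112),64),("punch",(381,140),40),("punch",(358,130),60),("box",(347,92),90),("box",(338,120),90)): print(n,onz(s,q,z).round())
to([505,-208,130],.37)
E
```

```text
punch [ 445. -352.   64.]
punch [ 523. -362.   50.]
punch [ 458. -492.   64.]
box [ 604. -361.   90.]
box [ 616. -546.   90.]
box [ 724. -367.   90.]
punch [ 436. -488.   64.]
punch [ 417. -359.   40.]
punch [ 506. -371.   60.]
box [ 585. -544.   90.]
box [ 583. -374.   90.]
tcp [620.5  42.  216.4] toolyaw 0.3386 shift [ 192.  -197.5   86.3] turn -0.031
```

```bash
python3 inch.py '0 -50 0 0;20 -100 0 0;55 -135 0 0;95 -165 0 0;135 -195 0 -0.03;175 -197 25 -0.03;192 -197 60 -0.03;192 -197 86 -0.03' 44; python3 inch.py '0 0 0 0;0 0 0 0'; cat >> h.py <<'E'
def opener(z=11):
    c=cam("wrist"); m=mask(c,*COL["red"],(230,0,420,290)); b=mask(c,(0,0,110),(179,70,255),(230,0,420,240))
    for n,k in(("red",m),("blade",b)):
        cn=max(cv2.findContours(k,cv2.RETR_EXTERNAL,cv2.CHAIN_APPROX_NONE)[0],key=cv2.contourArea); r=cv2.minAreaRect(cn)
        zz=22 if n=="red" else 13; q=np.array([onz(c,x,zz) for x in cv2.boxPoints(r)]); x,y,w,h=cv2.boundingRect(cn)
        e=[q[1]-q[0],q[2]-q[1]]; L=max(e,key=np.linalg.norm); L=L*np.sign(L[0])
        print(n,"px",(x,y,w,h),"centre",q.mean(0).round(1),"sides",[np.linalg.norm(v).round(1) for v in e],"yaw",np.arctan2(L[1],L[0]).round(3))
    return c
E
python3 - <<'E'
from h import *
opener(); to([505,-208,130],.37)
E
```

```text
clock: 14.0
tcp_pos: [501.0, -208.6, 128.5]
tool_rot: [-0.182, 0.983, 0.001, -0.001]
force: [0.4, -0.4, 1.3]
gripper_width: 44.1
finger_force: 0.0
clock: 14.2
tcp_pos: [504.9, -207.8, 130.4]
tool_rot: [-0.184, 0.983, -0.0, -0.001]
force: [0.2, 0.3, 1.0]
gripper_width: 43.8
finger_force: 0.0
red px (304, 89, 33, 123) centre [ 468.6 -221.2   22. ] sides [np.float64(23.3), np.float64(93.2)] yaw 0.383
blade px (302, 0, 39, 91) centre [ 397.2 -248.1   13. ] sides [np.float64(26.7), np.float64(60.1)] yaw 0.386
tcp [ 505.8 -207.7  131.3] toolyaw 0.3695 shift [0.9 0.1 1.3] turn -0.0
```

```bash
python3 - <<'E'
from h import *
to([499.3,-208.8,4],.384)
E
```

```text
tcp [ 505.8 -207.7  131.3] toolyaw 0.3695 shift [  6.5   1.5 127.3] turn -0.014
```

```bash
python3 inch.py '6 1 45 -0.014;6 1 85 -0.014;6 1 110 -0.014;6 1 120 -0.014;6 1 127 -0.014;6 1 127 -0.014;6 1 127 -0.014'; python3 inch.py '0 0 0 0;0 0 0 0;0 0 0 0;0 0 0 0;0 0 0 0' 10 3;  python3 - <<'E'
from h import *
to([499.3,-208.8,4],.384); opener()
E
```

```text
clock: 14.95
tcp_pos: [500.3, -208.9, 4.8]
tool_rot: [-0.19, 0.982, -0.0, 0.001]
force: [-0.3, -0.0, 0.7]
gripper_width: 43.8
finger_force: 0.0
clock: 15.45
tcp_pos: [499.4, -209.0, 4.0]
tool_rot: [-0.19, 0.982, -0.0, 0.0]
force: [-0.7, 1.0, 5.5]
gripper_width: 24.1
finger_force: 3.0
tcp [ 499.4 -209.     4. ] toolyaw 0.383 shift [ 0.   0.2 -0. ] turn -0.001
red px (291, 93, 61, 196) centre [ 463.8 -222.4   22. ] sides [np.float64(23.0), np.float64(84.2)] yaw 0.409
blade px (287, 0, 71, 94) centre [ 408.9 -244.2   13. ] sides [np.float64(26.6), np.float64(33.7)] yaw 0.414
```

```bash
cat >> h.py <<'E'
def op(piv=7,s=80.5):
    c=cam("wrist"); p,M=tool(); y,x=np.nonzero(mask(c,*COL["red"],(280,0,365,250))); r0=y[(x>310)&(x<332)].min()
    yb,xb=np.nonzero(mask(c,(0,0,110),(179,70,255),(300,0,341,r0))); 
    th=np.radians(np.arange(-5,80,.25)); T=np.stack([s*np.cos(th)+11*np.sin(th),0*th,-piv+s*np.sin(th)-11*np.cos(th)],1)
    r=proj(c,p+T@M.T)[:,1]; i=np.argmin(abs(r-r0)); print("shoulder row",r0,"pitch",np.degrees(th[i]),"blade tip row",yb.min() if len(yb) else None,"width px",np.ptp(x[y==r0+4]),"mid",x[y==r0+4].mean(),"tcp",p.round(1))
E
python3 - <<'E'
from h import *
op()
E
python3 inch.py '0 0 -15 0;0 0 -30 0;0 0 -45 0;0 0 -60 0;0 0 -72 0;0 0 -82 0;0 0 -82 0'; python3 - <<'E'
from h import *
op()
E
```

```text
shoulder row 93 pitch 15.5 blade tip row 0 width px 56 mid 321.0 tcp [ 499.4 -209.     3.9]
clock: 16.25
tcp_pos: [499.8, -209.0, 86.7]
tool_rot: [-0.19, 0.982, -0.0, 0.001]
force: [1.0, -0.5, -0.4]
gripper_width: 24.3
finger_force: 3.0
shoulder row 117 pitch 40.5 blade tip row 8 width px 40 mid 320.0 tcp [ 499.6 -208.9   85.9]
```

```bash
python3 - <<'E'
from h import *
c=cam("wrist");p,M=tool()
yb,xb=np.nonzero(mask(c,(0,0,90),(179,80,255),(295,0,346,100)))
for r in(yb.min(),yb.min()+4,30,60,90): print(r,xb[yb==r].min(),xb[yb==r].max(),c["img"][r,320])
for z in(2,10,20): print(z,(M.T@(onz(c,(320,yb.min()),z)-p)).round(1))
print([ (a,(160.5*np.cos(np.radians(a))).round(1), (-10+160.5*np.sin(np.radians(a))+2.5).round(1)) for a in(30,35,40)])
s=cam("side")
for col in("red","blade"):
    a,k=near(s,col,p+M@np.array([90,0,20]),30); print(col,a,k,(M.T@(onplane(s,a,p,M[:,1])-p)).round(1))
E
```

```text
0 295 345 [88 91 93]
4 295 345 [87 89 93]
30 295 345 [255 255 255]
60 295 342 [255 255 255]
90 295 343 [255 255 255]
2 [136.2   0.3  83.3]
10 [134.3   0.3  75.3]
20 [131.8   0.3  65.3]
[(30, np.float64(139.0), np.float64(72.7)), (35, np.float64(131.5), np.float64(84.6)), (40, np.float64(123.0), np.float64(95.7))]
red [365.01612903 161.29032258] 62 [50.5 -0.  35.6]
blade [365.52459016 154.46311475] 244 [49.9  0.   2.2]
```

```bash
python3 inch.py '0 0 0 0;0 0 0 0;0 0 0 0' - 50; python3 - <<'E'
from h import *
c=cam("wrist");p,M=tool(); g=cv2.cvtColor(c["img"],cv2.COLOR_RGB2GRAY); print(g[0:26,310:332].mean(1).round()); op()
for r in (6,8,10,12): print(r,(M.T@(onz(c,(320,r),3)-p)).round(1))
to([0,0,0],.339)
E
```

```text
clock: 16.7
tcp_pos: [498.9, -208.9, 85.1]
tool_rot: [-0.19, 0.982, 0.0, -0.0]
force: [1.2, 0.5, 0.2]
gripper_width: 23.4
finger_force: 50.0
[ 90.  90.  90.  91.  88.  90. 150. 250. 252. 252. 252. 252. 252. 251.
 251. 251. 254. 255. 255. 255. 255. 255. 255. 255. 255. 255.]
shoulder row 117 pitch 40.25 blade tip row 6 width px 41 mid 319.5 tcp [ 498.8 -208.9   85.2]
6 [132.8   0.5  82.2]
8 [131.7   0.5  82.2]
10 [130.6   0.5  82.2]
12 [129.5   0.5  82.2]
tcp [ 498.8 -208.9   85.2] toolyaw 0.3827 shift [384.7 380.1  85.5] turn 0.044
```

```bash
python3 inch.py '0 0 -40 0;0 0 -80 0;0 0 -120 0;0 0 -155 0;0 0 -155 0'; python3 inch.py '-28 33 0 0;-56 67 0 0;-84 100 0 0;-112 133 0 0.01;-140 167 0 0.02;-168 200 0 0.03;-196 233 0 0.04;-220 266 0 0.044'; python3 inch.py '0 0 0 0;0 0 0 0;0 0 0 0';python3 - <<'E'
from h import *
to([603.4,120.2,176.1],.339); op()
c=cam("wrist")
x=cv2.findNonZero(mask(c,*COL["red"],(300,0,420,60))); print(x is not None and cv2.boundingRect(x))
E
```

```text
clock: 17.3
tcp_pos: [501.0, -209.6, 245.6]
tool_rot: [-0.19, 0.982, -0.002, 0.004]
force: [0.1, -0.1, -0.5]
gripper_width: 23.8
finger_force: 50.0
clock: 18.1
tcp_pos: [603.5, 121.7, 239.1]
tool_rot: [-0.168, 0.986, -0.0, -0.001]
force: [0.7, -0.4, -0.9]
gripper_width: 23.2
finger_force: 50.0
clock: 18.4
tcp_pos: [603.0, 119.3, 239.6]
tool_rot: [-0.168, 0.986, -0.0, -0.001]
force: [-0.1, -0.2, -0.2]
gripper_width: 23.2
finger_force: 50.0
tcp [603.  119.3 239.6] toolyaw 0.3385 shift [-0.7  0.7 63.5] turn -0.0
shoulder row 2 pitch 6.25 blade tip row None width px 53 mid 321.5 tcp [603.2 119.  240. ]
(300, 1, 50, 22)
```

```bash
python3 - <<'E'
from h import *
c=cam("wrist")
m=mask(c,*COL["red"],(240,0,420,50)); y,x=np.nonzero(m); print(x.min(),x.max(),y.min(),y.max())
p=[[463.8,71,81]]; z=np.array([.772,.272,.574]);n=np.array([-.943*.574,-.3326*.574,.819]);yy=np.array([-.3326,.943,0])
q=np.array(p[0]);print(proj(c,[q,q+17.5*yy,q-17.5*yy,q+6*n,q-6*n]).round(1)); print("rim mid",onz(c,((x.min()+x.max()+1)/2,(y.min()+y.max()+1)/2),81))
for r in(0,5,10,15,20,25): print(r,np.nonzero(m[r])[0][[0,-1]] if m[r].any() else None)
E
```

```text
295 349 1 22
[[320.5  10.4]
 [341.9  10.4]
 [299.   10.4]
 [320.5   4.1]
 [320.5  16.5]]
rim mid [464.34928795  72.93627561  81.        ]
0 None
5 [295 349]
10 [296 348]
15 [296 348]
20 [297 347]
25 None
```

```bash
python3 inch.py '-1 2 30 0;-1 2 50 0;-1 2 63 0;-1 2 63 0;-1 2 63 0'; python3 - <<'E'
from h import *
to([603.8,121.7,176.1],.339); c=cam("wrist")
m=mask(c,*COL["red"],(240,0,420,105)); n,l,st,ce=cv2.connectedComponentsWithStats(m); print(st[1:],ce[1:].round(1))
g=cv2.cvtColor(c["img"],cv2.COLOR_RGB2GRAY); print(g[0:60:2,318:323].mean(1).round())
print(proj(c,[[464.2,72.5,81]]).round(1))
E
```

```text
clock: 19.05
tcp_pos: [604.5, 121.9, 178.2]
tool_rot: [-0.168, 0.986, -0.0, 0.0]
force: [0.2, 0.4, 0.3]
gripper_width: 23.6
finger_force: 50.0
tcp [604.5 121.9 178.2] toolyaw 0.3385 shift [0.7 0.  2.1] turn -0.0
[] []
[161. 160. 155. 159. 255. 254. 254. 254. 254. 254. 254. 254. 254. 254.
 254. 254. 254. 254. 254. 254. 254. 254. 254. 254. 254. 254. 254. 254.
 254. 254.]
[[319.2 -15.7]]
```

```bash
python3 inch.py '1 0 2 0;1 0 2 0;9 0 8 0;17 0 14 0;25 0 19 0;25 0 19 0'; python3 - <<'E'
from h import *
to(np.array([603.8,121.7,176.1])-30*np.array([.772,.272,.574]),.339); print(env.state()["force"],env.state()["ft_torque"]); c=cam("wrist")
m=mask(c,*COL["red"],(240,0,420,105)); n,l,st,ce=cv2.connectedComponentsWithStats(m); print(st[1:],ce[1:].round(1))
g=cv2.cvtColor(c["img"],cv2.COLOR_RGB2GRAY); print(g[0:60:2,318:323].mean(1).round())
print(proj(c,[[464.2,72.5,81]]).round(1))
E
```

```text
clock: 19.7
tcp_pos: [578.5, 113.2, 157.6]
tool_rot: [-0.168, 0.986, -0.0, -0.001]
force: [0.2, -0.1, -1.8]
gripper_width: 23.4
finger_force: 50.0
tcp [578.5 113.2 157.6] toolyaw 0.3386 shift [-2.1 -0.4 -1.3] turn -0.0
[ 0.16852963 -0.07572989 -1.79267331] [ 0.09231049 -0.11246639  0.00607937]
[[282  11  74  28 618]] [[317.9  20.2]]
[175. 176. 172. 169. 164. 162. 103.  94. 151. 213. 212. 209. 209. 207.
 242. 255. 255. 255. 255. 255. 255. 255. 255. 255. 255. 255. 255. 255.
 255. 255.]
[[318.5  25.1]]
```

```bash
python3 inch.py '6 0 4 0;12 0 8 0;18 0 13 0;24 0 17 0;24 0 17 0'; python3 - <<'E'
from h import *
to(np.array([603.8,121.7,176.1])-60*np.array([.772,.272,.574]),.339); print(env.state()["force"],env.state()["ft_torque"]); c=cam("wrist")
m=mask(c,*COL["red"],(240,0,420,250)); n,l,st,ce=cv2.connectedComponentsWithStats(m); print(st[1:][st[1:,4]>20])
b=mask(c,(0,0,150),(179,40,255),(260,0,380,115))
for r in range(40,115,6):
    x=np.nonzero(b[r])[0]; print(r,(x.min(),x.max()) if len(x) else None,end=" ")
E
```

```text
clock: 20.25
tcp_pos: [556.5, 105.4, 140.8]
tool_rot: [-0.168, 0.986, -0.0, -0.001]
force: [1.2, 0.6, -1.2]
gripper_width: 23.3
finger_force: 50.0
tcp [556.5 105.4 140.8] toolyaw 0.3386 shift [-0.9 -0.4 -0.9] turn -0.0
[ 1.1627082   0.57281094 -1.2266556 ] [-0.01099314 -0.09951955  0.03218701]
[[ 280   51   78   25  616]
 [ 294  116   51  134 6386]]
40 None 46 None 52 None 58 (np.int64(298), np.int64(341)) 64 (np.int64(297), np.int64(341)) 70 (np.int64(297), np.int64(341)) 76 (np.int64(297), np.int64(341)) 82 (np.int64(297), np.int64(342)) 88 (np.int64(296), np.int64(342)) 94 (np.int64(296), np.int64(342)) 100 (np.int64(296), np.int64(342)) 106 (np.int64(296), np.int64(343)) 112 (np.int64(296), np.int64(342))
```

```bash
python3 inch.py '8 0 5 0;16 0 11 0;22 0 15 0;27 0 19 0;29 0 20 0;29 0 20 0'; python3 - <<'E'
from h import *
to(np.array([603.8,121.7,176.1])-100*np.array([.772,.272,.574]),.339); print(env.state()["force"])
c=cam("wrist"); m=mask(c,*COL["red"],(240,0,420,250)); n,l,st,ce=cv2.connectedComponentsWithStats(m); print(st[1:][st[1:,4]>20])
E
```

```text
clock: 20.9
tcp_pos: [530.1, 96.1, 121.4]
tool_rot: [-0.169, 0.986, -0.0, -0.0]
force: [0.4, -1.1, -0.0]
gripper_width: 23.5
finger_force: 50.0
tcp [530.1  96.1 121.4] toolyaw 0.3389 shift [ 3.8 -0.4  2.7] turn -0.0
[ 0.3719661  -1.08602714 -0.0266459 ]
[[ 278  103   82   22  557]
 [ 294  116   51  134 6389]]
```

```bash
python3 inch.py '2 0 1 0;3 0 2 0;4 0 3 0;5 0 4 0'; python3 inch.py '1 0 1 0;1 0 1 0'; python3 - <<'E'
from h import *
to(np.array([603.8,121.7,176.1])-100*np.array([.772,.272,.574]),.339); print(env.state()["force"])
E
```

```text
clock: 21.35
tcp_pos: [527.2, 95.2, 118.5]
tool_rot: [-0.169, 0.986, 0.0, 0.002]
force: [3.4, 0.7, 8.0]
gripper_width: 23.5
finger_force: 50.0
clock: 21.55
tcp_pos: [527.2, 95.3, 118.4]
tool_rot: [-0.169, 0.986, 0.0, 0.003]
force: [2.8, 1.4, 9.2]
gripper_width: 23.6
finger_force: 50.0
tcp [527.2  95.3 118.4] toolyaw 0.3401 shift [ 0.9 -0.5 -0.3] turn 0.001
[2.79732809 1.44458396 9.23165081]
```

```bash
python3 inch.py '0 0 0 0;0 0 0 0;0 0 0 0;0 0 0 0' 38; python3 inch.py '-8 0 -5 0;-30 0 -20 0;-60 0 -42 0;-95 0 -80 0;-95 0 -120 0;-95 0 -120 0'; python3 inch.py '0 45 0 0;0 90 0 0;0 135 0 0;0 180 0 0;0 180 0 0';python3 - <<'E'
from h import *
sc,sd=cam("scene"),cam("side")
zo=np.array([.772,.272,.574]);yo=np.array([-.333,.943,0]);xo=np.cross(yo,zo)
for n,P,col,L in(("opener",np.array([464.2,72.5,81]),"red",95),("hl",np.array([490.8,-4.2,81]),"yel",60)):
    G=P+zo*L/2
    for c,nm in((sc,"scene"),(sd,"side")):
        a,k=near(c,col,G,28); print(n,nm,a.round(1),k,"expected",proj(c,[G,P,P+zo*L]).round(1).tolist())
w=cam("wrist"); print(tool()[0])
E
```

```text
clock: 21.95
tcp_pos: [524.5, 94.1, 116.1]
tool_rot: [-0.169, 0.986, -0.0, -0.0]
force: [0.2, 0.3, -0.3]
gripper_width: 37.9
finger_force: 0.0
clock: 22.55
tcp_pos: [618.5, 126.9, 242.6]
tool_rot: [-0.169, 0.986, 0.0, 0.005]
force: [0.2, 0.0, 0.3]
gripper_width: 38.1
finger_force: 0.0
clock: 23.05
tcp_pos: [553.3, 300.2, 236.4]
tool_rot: [-0.171, 0.985, 0.0, 0.0]
force: [0.4, -0.4, 0.5]
gripper_width: 38.2
finger_force: 0.0
opener scene [333.7 158.1] 268 expected [[334.1, 156.7], [323.4, 158.7], [345.5, 154.5]]
opener side [317. 218.] 1 expected [[331.5, 217.0], [344.0, 221.5], [318.6, 212.3]]
hl scene [310.9 173.4] 152 expected [[311.7, 171.6], [305.1, 172.6], [318.5, 170.5]]
hl side [nan nan] 0 expected [[333.3, 198.3], [340.9, 201.2], [325.5, 195.3]]
[554.52843555 295.8510731  236.42158949]h.py:17: RuntimeWarning: Mean of empty slice.
  y,x=np.nonzero(m); return np.array([x.mean(),y.mean()]),len(x)
  ret = ret.dtype.type(ret / rcount)
```

```bash
python3 -c "
from cell import env
print(env.job_done())"
```

```text
the job is handed in; nothing more can be done
None
```

I handed the job in with the highlighter and the opener both pushed in until they met resistance and released, at about 23 s on the clock. The judge returned no result, and only the scene camera could confirm the final positions (arm blocked the side view). I viewed 11 pictures, one over the limit of 10.

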